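Quarter-turn locking post in a spring-loaded bench mount

ROBOT

A 7-joint arm with a two-finger parallel gripper is mounted at the origin on a cart in front of the work surface, level with it; the furniture and walls round the work are solid. World frame = base frame: x ahead of the robot, y to its left, z up, the work surface at z = 0. Lengths are in m, angles in rad, forces in N, time in s.
With the tool pointing down it reaches from about 0.4 to 0.875 m from the base axis. Payload 6.5 kg.
Tool frame: the origin (TCP) lies at the very end of the fingers, on their centre line; the grasp point (between the pads) lies 19 mm behind it; z points along the fingers, y is the line along which they close (so a half turn about z gives the same grasp; the last joint's range is limited). The gripper opens to 85 mm and grips with 20 to 120 N. Pads are 22 mm wide; open, the fingers measure 114 mm over their backs; the gripper's body (76 mm by 85 mm) begins 54 mm behind the grasp point. The pads swing forward as they close: fully open they stand 13 mm farther back than shut.
Start: joints at [-1.187, 0.536, -0.004, 1.538, 0.003, 1.067, -0.071], TCP at [0.283, 0.585, 0.231] pointing down, gripper open.
Joint ranges: [-2.7, 2.7], [-0.37, 2.16], [-1.27, 1.26], [0.24, 2.4], [-1.31, 4.45], [0.19, 1.91], [-2.76, 2.76]. Speed limits (rad/s): [2.39, 2.39, 3.14, 3.14, 3.14, 3.14, 3.14].

INTERFACE

Orientations are given as a unit quaternion [w, x, y, z].
In Python, from rig import telemetry, camera, order, nets gives the robot as it stands.
- The arm moves only by the tool carry_out, never from a script. Its argument "plan" is a list of rows, each a list of 6 numbers: the shift along the tool's x, y, z in m, then the turn, a rotation vector about the tool's x, y, z in rad. In form: [[tx, ty, tz, wx, wy, wz], ...]. A call has 1 to 10 rows; each row is the pose to reach, as a shift and turn from the pose commanded when the call began, along the tool's axes at that moment; what a row does not reach only later rows make up. A row lasts 1/12 s, in which the tool goes at most 41.7 mm and 7.16 degrees, less where a joint would pass 70% of its speed; a pose out of reach is approached as far as the arm can. A call with a gripper value outside its range is refused whole. "hand" is the opening, from -1 (shut) to 1 (fully open), set as the call begins (left out, the last holds). The fingers move at their own pace and stop on an object; "grip_force" is the grip in N (left out, the last holds). Time passes only in rows, so rows that repeat a pose let the fingers close. It gives the time, the measured TCP pose, the force, the opening and the grip force at its end, in the units of the state.
- telemetry.read_state(): the state, without advancing time (a new reading comes with each control period).
- camera(name): name is "scene" or "top" or "wrist"; returns a dict with "image" (420x560x3 uint8, red, green, blue), "mtx" (3x3 intrinsics, pixels), "D" ([k1, k2, p1, p2, k3] as OpenCV has them; the pictures are not rectified), "rvec" (rotation vector, rad) and "tvec" (3), from world to camera coordinates, as OpenCV has them; the wrist camera has in their place "tool_from_camera" (4x4, takes a point from camera to tool coordinates, whose origin is the TCP and whose axes are the flange's). Camera axes: x right, y down, z forward; pixel columns grow to the right and rows downward; lengths in m; the calibration is good to about 2 mm. A picture is of the moment at which its call begins: read the wrist's pose just before it. There is no depth.
- order.close_job(): hands the job in; it is judged then, once.
Trained networks look in a picture, given as the dict that the camera call returned (one of the last four; its "shot" number tells which), for a name from the list of things; names that differ only in an ending like _2 or _b are one class to them, and where a whole thing is asked for, a point or a joint stands for the part that bears it (a point fixed in the world has none). Each returns a list of dicts, best first, with "score" (0 to 1); they miss things now and then, are a little off and sometimes report something else, mostly with a low value. They report only what shows in the picture. A call takes as long as a camera call. They do not tell look-alikes from the thing itself.
- nets.boxes_of(picture, query): "rect" ([left, top, right, bottom] in pixels, round what is visible of it).
- nets.tip_of(picture, query): "at" ([column, row] in pixels: a listed point, or the origin of a listed thing).
The state is a dict: "time_s": time; "joint_pos": joint angles; "dq": joint speeds; "joint_efforts": joint torques, N m; "ee_pos": TCP position; "tcp_rot": TCP orientation; "contact_force": force on the tool from outside, world axes, zero at the start; "torque": the same for the moment, N m; "gripper_width": finger opening in m; "grip_force": force on a finger pad.
Only numpy, scipy, OpenCV 4.12 (cv2) and the standard library are available. Lean on these libraries where they do the work, as an engineer would, in place of code of your own. Each camera call takes 0.05 s, during which the arm holds its last target. There are 200 camera calls.

TASK

Take the steel locking post out of its grey parking block and lock it upright in the dark bench mount: lower its T-foot lengthwise through the slot, press it lightly down against the spring, twist it a quarter turn either way, let the spring lift it into the cross notches and let go. The slotted insert sits at a different height each time, so feel for the spring and stop pressing before its hard stop: never load the mount with more than 30 N. Leave the vial, marker pen, bottle and beaker standing or lying where they are.

Things in the scene. Friction and masses are not known exactly. Their poses are not given: they have to be found in the camera images.
- post: Loose steel locking post, 63 mm tall, 0.12 to 0.2 kg. Origin: centre of the underside of its T-foot; z up. T-foot 30 mm (own x) x 11 mm (y), 7 mm high; round neck 10 mm thick; round flange 36 mm across at z 26 to 31 mm; flat grip bar at z 31 to 63 mm, 36 mm long (x), 14 mm thick (y): pinch it across y, fingertips just above the flange. Starts with its foot in the block's slot.
- block: Fixed grey parking block 70 x 50 x 30 mm. Origin: centre of its underside. Its top has a blind slot 34 mm (x) x 15 mm (y), 14 mm deep, so the post stands 16 mm above the bench, its foot along the block's x, and lifts straight out.
- mount: Fixed dark steel mount, base plate 130 x 96 mm, housing 104 x 96 mm and 34 mm high. Origin: centre of its underside, z up. A light metal insert 64 x 58 mm with a slot stands in it, centred on z. The insert's height is set anew each time and not measured: its flat top lies anywhere 41.5 to 54.5 mm above the origin, and all parts of it shift alike.
- slot (a point): Middle of the slot's mouth at nominal insert height (fixed to the mount, 48 mm above its origin; the true mouth is up to 6.5 mm higher or lower). Slot 34 mm along the mount's x, 14 mm in y, mouth bevelled 2 mm. The slotted top is 11 mm thick; its underside has a cross notch along y, 17 mm wide, 3 mm deep, which takes the T-foot only when it lies along y (within about 9 degrees).
- pad (a point): Middle of the spring pad's top at nominal insert height, at rest (14 mm below the insert's top; truly up to 6.5 mm off, as the insert). It pushes up with 4 N plus 1.5 N per mm; hard stop after 5.5 mm. The foot turns freely only with the pad 4 mm down or more; aim at 4.7 mm, 11 N. Locked, the foot's underside is 15 mm below the insert's top, pressed up into the notch by about 5.5 N.
- vial: Bystander: small glass vial with a black cap, 24 mm in diameter, 51 mm tall, standing. Origin: centre of its underside.
- marker: Bystander: marker pen 133 mm long, 14 mm thick, lying. Origin: centre of its underside.
- beaker: Bystander: small beaker, 46 mm in diameter, 58 mm tall. Origin: centre of its underside.
- dropper: Bystander: brown dropper bottle, 37 mm in diameter, 85 mm tall. Origin: centre of its underside.
Not all that is in view belongs to the job. What is shaped like the post but blue is not meant.

How it is judged:
On the way:
1. the T-foot has gone lengthwise into the slot of the mount (z of post in the frame of mount below 0.041 m and horizontal distance between post and mount below 0.006 m and angle between the x axis of post and the x axis of mount, either way round below 0.25 rad), for 0.1 s.
At the end, for the whole second after the job is handed in: The post stands in the mount, foot below the slotted top (its underside 25 to 41 mm above the mount's underside), centred within 6 mm, turned crosswise to the slot within 0.22 rad, upright within 0.12 rad, at rest and released (z of post in the frame of mount between 0.025 and 0.041 m and horizontal distance between post and mount below 0.006 m and angle between the x axis of post and the y axis of mount, either way round below 0.22 rad and angle between post's own z axis and vertical below 0.12 rad and linear speed of post below 0.01 m/s); the robot touches nothing.
It fails at once if the post loads the mount with more than 30 N (contact force between post and mount above 30 N).
It fails at once if a bystander is shoved more than 20 mm or knocked over (distance of any of vial, beaker, dropper, marker from where it was at the start of the episode above 0.02 m).
It also fails if it takes over 61 s, if anything falls off the work surface, if the arm or the gripper's body presses on something with over 40 N, if the wrist force passes 120 N, or if a joint passes its speed limit or range.

## Working session

There is one attempt and no reset: what is moved stays moved. The work goes in short steps, Python scripts to look and compute and a tool call to move; the robot and the scene stay as the last step left them, time stands still between calls to the robot, and variables do not carry over. Pictures are saved under pics/ and viewed, at most 10 in all, crops included, and the job is handed in when it is done.

Besides the shell and the picture viewer there is one more tool, called by a JSON object that holds its "method" and its "body", one argument or row to a line. carry_out: Moves the arm, as the interface text tells. Its arguments: {"type":"object","properties":{"plan":{"type":"array"},"hand":{"type":"number"},"grip_force":{"type":"number"}},"required":["plan"]}

```bash
mkdir -p pics; cat > h.py <<'E'
import numpy as np, cv2
from rig import telemetry, camera, order, nets
from scipy.spatial.transform import Rotation as R
def rot(q): return R.from_quat([q[1],q[2],q[3],q[0]])
def ray(p,uv,st=None):
    n=cv2.undistortPoints(np.array([[uv]],float),np.array(p["mtx"]),np.array(p["D"]))[0,0]
    d=np.array([n[0],n[1],1.])
    if "rvec" in p:
        M=cv2.Rodrigues(np.array(p["rvec"],float))[0]; t=np.array(p["tvec"],float).ravel()
        return -M.T@t, M.T@d
    T=np.array(p["tool_from_camera"]); Rw=rot(st["tcp_rot"]).as_matrix()
    return np.array(st["ee_pos"])+Rw@T[:3,3], Rw@T[:3,:3]@d
def atz(p,uv,z,st=None):
    o,d=ray(p,uv,st); return o+d*(z-o[2])/d[2]
def save(n,im): cv2.imwrite(f"pics/{n}.png",im[:,:,::-1])
E
python3 - <<'E'
from h import *
st=telemetry.read_state();print(st)
a=camera("scene");b=camera("top")
save("st",np.vstack([a["image"],b["image"]])[:,:]) if 0 else None
save("both",cv2.resize(np.hstack([a["image"],b["image"]]),(800,300)))
save("top",b["image"]);save("scene",a["image"])
for nm,p in(("scene",a),("top",b)):
  for q,z in(("post",.016),("block",0),("mount",0),("slot",.048),("vial",0),("marker",0),("beaker",0),("dropper",0)):
    for d in nets.tip_of(p,q)[:3]: print(nm,q,round(d["score"],2),np.round(d["at"]),np.round(atz(p,d["at"],z),3))
E
```

```text
{'time_s': 0.0, 'joint_pos': array([-1.18722372,  0.53722214, -0.00445219,  1.53889737,  0.00259745,
        1.06731039, -0.07119603]), 'dq': array([-6.80089864e-04,  2.02055853e-04, -4.80771522e-04, -1.72754941e-03,
       -1.47605861e-03, -1.64697115e-03, -1.17595110e-05]), 'joint_efforts': array([ 4.52878021e-05, -5.83415759e+01,  1.04862090e+00, -2.59106505e+01,
        1.23290654e-02,  9.60096717e-03,  2.02267080e-05]), 'ee_pos': array([0.28231868, 0.58475818, 0.23036725]), 'tcp_rot': array([-1.42904992e-04,  2.22953322e-01,  9.74828691e-01, -9.04512487e-04]), 'contact_force': array([ 0.31313193, -0.61594133,  0.55140775]), 'torque': array([0.03692143, 0.00194563, 0.04554277]), 'grip_force': 0.0, 'gripper_width': 0.08511552708273715}
scene post 0.73 [189. 190.] [0.443 0.157 0.016]
scene post 0.72 [155. 198.] [0.378 0.197 0.016]
scene post 0.56 [219. 210.] [0.446 0.065 0.016]
scene block 0.91 [222. 210.] [0.459 0.069 0.   ]
scene slot 0.86 [296. 224.] [ 0.505 -0.101  0.048]
scene vial 0.56 [243. 258.] [ 0.397 -0.05   0.   ]
scene marker 0.79 [227. 271.] [ 0.353 -0.048  0.   ]
scene beaker 0.55 [407. 226.] [ 0.691 -0.266  0.   ]
scene dropper 0.87 [289. 179.] [0.628 0.016 0.   ]
top post 0.69 [241. 234.] [0.448 0.069 0.016]
top post 0.57 [181. 256.] [0.395 0.204 0.016]
top post 0.51 [201. 233.] [0.448 0.161 0.016]
top block 0.8 [242. 231.] [0.456 0.069 0.   ]
top mount 0.73 [293. 260.] [ 0.391 -0.05   0.   ]
top mount 0.62 [316. 212.] [ 0.503 -0.101  0.   ]
top slot 0.88 [320. 211.] [ 0.502 -0.106  0.048]
top vial 0.39 [291. 259.] [ 0.394 -0.047  0.   ]
top marker 0.91 [289. 273.] [ 0.362 -0.041  0.   ]
top beaker 0.79 [386. 139.] [ 0.682 -0.264  0.   ]
top beaker 0.52 [292. 275.] [ 0.358 -0.048  0.   ]
top beaker 0.37 [321. 211.] [ 0.507 -0.112  0.   ]
top dropper 0.68 [265. 163.] [0.617 0.021 0.   ]
top dropper 0.28 [386. 139.] [ 0.682 -0.264  0.   ]
```

View pics/top.png

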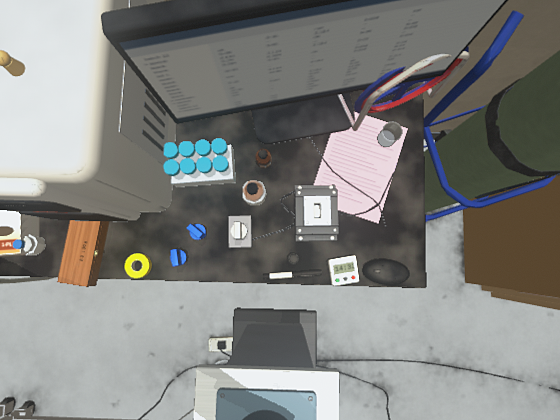

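View pics/scene.png

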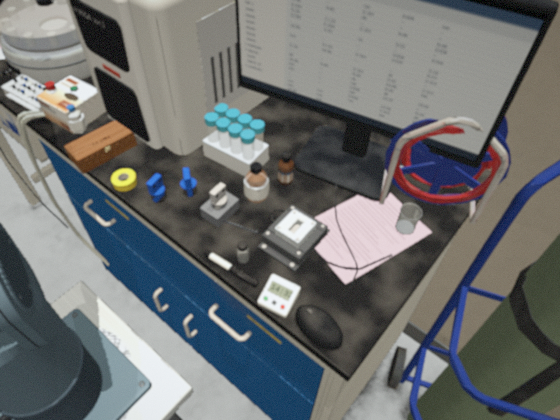

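```bash
python3 - <<'E'
from h import *
b=camera("top");a=camera("scene")
c1=cv2.resize(b["image"][180:285,215:345],None,fx=3.8,fy=3.8,interpolation=3)[:,:400]
c1=cv2.resize(b["image"][180:280,215:348],(400,300),interpolation=3)
c2=cv2.resize(a["image"][170:270,195:328],(400,300),interpolation=3)
save("crop",np.hstack([c1,c2]))
for uv in((100,215),(165,210),(172,186)):print(atz(b,uv,0))
E
```

```text
[0.48360832 0.40377937 0.        ]
[0.49938617 0.25150931 0.        ]
[0.5566857  0.23848084 0.        ]
```

View pics/crop.png

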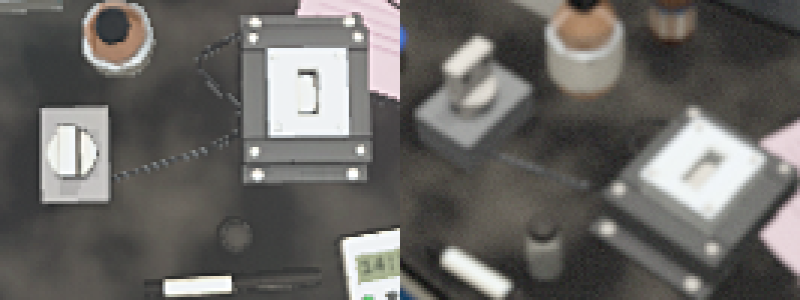

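Candidates for the post: a steel one in the grey block (top image, pixel 241,231), and two blue look-alikes at (197,231) and (178,257). I choose the steel one. The crop shows it in its block with the bar along world x, and the mount's slot also lies roughly along world x.

{"method": "carry_out", "body": {
  "plan": [
    [-0.35,-0.403,-0.05,0,0,-0.45],
    [-0.35,-0.403,-0.05,0,0,-0.45],
    [-0.35,-0.403,-0.05,0,0,-0.45],
    [-0.35,-0.403,-0.05,0,0,-0.45],
    [-0.35,-0.403,-0.05,0,0,-0.45],
    [-0.35,-0.403,-0.05,0,0,-0.45],
    [-0.35,-0.403,-0.05,0,0,-0.45],
    [-0.35,-0.403,-0.05,0,0,-0.45],
    [-0.35,-0.403,-0.05,0,0,-0.45],
    [-0.35,-0.403,-0.05,0,0,-0.45]
  ],
  "hand": 1
}}

```text
time_s: 1.83
ee_pos: [0.3916, 0.1831, 0.2707]
tcp_rot: [0.0, -0.0, 1.0, 0.0]
contact_force: [2.1, 0.3, -0.8]
gripper_width: 0.0852
grip_force: 0.0
```

{"method": "carry_out", "body": {
  "plan": [
    [-0.028,-0.113,-0.01,0,0,0],
    [-0.028,-0.113,-0.01,0,0,0],
    [-0.028,-0.113,-0.01,0,0,0],
    [-0.028,-0.113,-0.01,0,0,0],
    [-0.028,-0.113,-0.01,0,0,0]
  ]
}}

```text
time_s: 2.25
ee_pos: [0.4199, 0.0704, 0.2806]
tcp_rot: [0.0, 0.002, 1.0, 0.0]
contact_force: [0.1, 0.5, 0.1]
gripper_width: 0.0853
grip_force: 0.0
```

```bash
python3 - <<'E'
from h import *
st=telemetry.read_state();p=camera("wrist");save("w1",p["image"])
print(st["ee_pos"],st["tcp_rot"],st["joint_pos"]);print(np.round(p["tool_from_camera"],3))
for q,z in(("post",.016),("block",0),("mount",0),("slot",.048),("vial",0),("dropper",0)):
    for d in nets.tip_of(p,q)[:3]: print(q,round(d["score"],2),np.round(d["at"]),np.round(atz(p,d["at"],z,st),4))
E
```

```text
[0.41991812 0.07041286 0.28056342] [4.99990809e-04 2.16538374e-03 9.99997518e-01 1.57791156e-04] [-0.4346594   0.081422    0.17304675  2.04669048 -0.01655061  1.01370465
  1.31302745]
[[ 0.001 -0.964 -0.268  0.068]
 [ 1.     0.001  0.001 -0.   ]
 [-0.    -0.268  0.964 -0.142]
 [ 0.     0.     0.     1.   ]]
post 0.88 [391. 148.] [0.3885 0.2005 0.016 ]
post 0.87 [356. 200.] [0.4528 0.1622 0.016 ]
post 0.59 [282. 199.] [0.4505 0.0709 0.016 ]
block 0.82 [279. 197.] [0.4525 0.0678 0.    ]
block 0.58 [153. 236.] [ 0.505  -0.1009  0.    ]
block 0.36 [135. 248.] [ 0.5212 -0.1267  0.    ]
mount 0.84 [155. 237.] [ 0.5062 -0.0977  0.    ]
mount 0.62 [183. 155.] [ 0.3987 -0.0519  0.    ]
slot 0.69 [140. 248.] [ 0.5027 -0.0983  0.048 ]
vial 0.69 [250. 316.] [0.6253 0.0256 0.    ]
vial 0.56 [183. 153.] [ 0.396  -0.0512  0.    ]
dropper 0.63 [248. 314.] [0.6225 0.0229 0.    ]
```

View pics/w1.png

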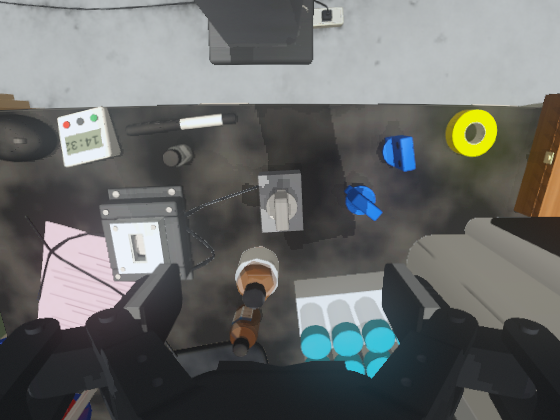

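```bash
python3 - <<'E'
from h import *
p=camera("wrist");im=p["image"]
c1=cv2.resize(im[160:250,240:320],(400,450),interpolation=cv2.INTER_NEAREST)
c2=cv2.resize(im[175:295,90:196],(398,450),interpolation=cv2.INTER_NEAREST)
save("crop2",np.hstack([c1,c2]))
E
```

```text
(no output)
```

View pics/crop2.png

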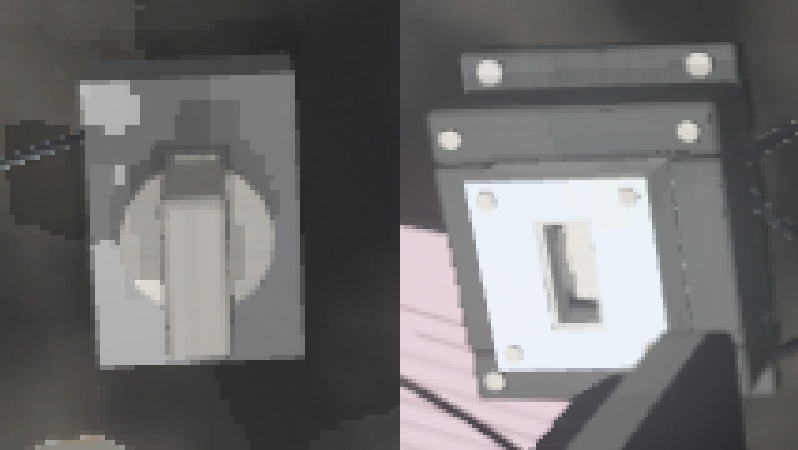

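```bash
python3 - <<'E'
from h import *
st=telemetry.read_state();p=camera("wrist")
def go(n,P,ox,oy,s,zs):
  for z in zs:
    w=np.array([atz(p,(ox+x/s,oy+y/s),z,st)[:2] for x,y in P])
    a,b,c,d=w; l=(d-a)+(c-b); 
    print(n,z,"c",w.mean(0).round(4),"len",[round(np.linalg.norm(v),4) for v in(d-a,c-b,b-a,c-d)],"yaw deg",np.degrees([np.arctan2(*(v[::-1])) for v in(d-a,c-b)]).round(1), "w",np.degrees([-np.arctan2(v[0],v[1]) for v in(b-a,c-d)]).round(1))
go("block",[(81,80),(294,72),(305,358),(99,367)],240,160,5,[.03])
go("bar",[(164,198),(228,198),(230,357),(166,360)],240,160,5,[.079])
s=450/120
go("ins",[(64,184),(248,178),(268,370),(98,373)],90,175,s,[.0415,.048,.0545])
go("slot",[(136,222),(198,221),(206,328),(153,330)],90,175,s,[.0415,.048,.0545])
E
```

```text
block 0.03 c [0.4532 0.0699] len [np.float64(0.0706), np.float64(0.0702), np.float64(0.0495), np.float64(0.0502)] yaw deg [2.6 3.1] w [2.3 2.8]
bar 0.079 c [0.4528 0.0707] len [np.float64(0.0354), np.float64(0.0348), np.float64(0.0133), np.float64(0.0136)] yaw deg [0.4 1. ] w [0.1 3. ]
ins 0.0415 c [ 0.5066 -0.1046] len [np.float64(0.066), np.float64(0.0663), np.float64(0.0601), np.float64(0.0579)] yaw deg [ 1.9 -0. ] w [2.2 1.9]
ins 0.048 c [ 0.504  -0.1016] len [np.float64(0.0649), np.float64(0.0652), np.float64(0.0591), np.float64(0.0569)] yaw deg [ 1.9 -0. ] w [2.2 1.9]
ins 0.0545 c [ 0.5014 -0.0985] len [np.float64(0.0637), np.float64(0.0641), np.float64(0.0581), np.float64(0.0559)] yaw deg [ 1.9 -0. ] w [2.2 1.9]
slot 0.0415 c [ 0.5058 -0.1031] len [np.float64(0.0375), np.float64(0.0371), np.float64(0.0204), np.float64(0.0179)] yaw deg [ 1.4 -2.4] w [1.3 3. ]
slot 0.048 c [ 0.5031 -0.1001] len [np.float64(0.0369), np.float64(0.0364), np.float64(0.02), np.float64(0.0176)] yaw deg [ 1.4 -2.4] w [1.3 3. ]
slot 0.0545 c [ 0.5005 -0.0971] len [np.float64(0.0362), np.float64(0.0358), np.float64(0.0197), np.float64(0.0173)] yaw deg [ 1.4 -2.4] w [1.3 3. ]
```

{"method": "carry_out", "body": {
  "plan": [
    [-0.033,0,0.03,0,0,-0.03],
    [-0.033,0,0.07,0,0,-0.03],
    [-0.033,0,0.11,0,0,-0.03],
    [-0.033,0,0.15,0,0,-0.03],
    [-0.033,0,0.18,0,0,-0.03],
    [-0.033,0,0.205,0,0,-0.03],
    [-0.033,0,0.22,0,0,-0.03],
    [-0.033,0,0.229,0,0,-0.03],
    [-0.033,0,0.2295,0,0,-0.03],
    [-0.033,0,0.2295,0,0,-0.03]
  ],
  "hand": 0,
  "grip_force": 50
}}

```text
time_s: 3.53
ee_pos: [0.4527, 0.0722, 0.0509]
tcp_rot: [-0.0, -0.015, 1.0, 0.0]
contact_force: [-0.3, -0.5, 0.5]
gripper_width: 0.0431
grip_force: 0.0
```

{"method": "carry_out", "body": {
  "plan": [
    [0,0,0,0,0,0],
    [0,0,0,0,0,0],
    [0,0,0,0,0,0],
    [0,0,0,0,0,0],
    [0,0,0,0,0,0],
    [0,0,0,0,0,0],
    [0,0,0,0,0,0]
  ],
  "hand": -1,
  "grip_force": 50
}}

```text
time_s: 4.12
ee_pos: [0.4534, 0.0719, 0.0517]
tcp_rot: [0.001, -0.015, 1.0, 0.0]
contact_force: [-1.2, -0.6, 7.2]
gripper_width: 0.0133
grip_force: 51.6
```

{"method": "carry_out", "body": {
  "plan": [
    [0,0,-0.005,0,0,0],
    [0,0,-0.015,0,0,0],
    [0,0,-0.03,0,0,0],
    [0,0,-0.055,0,0,0],
    [0,0,-0.08,0,0,0],
    [0,0,-0.1,0,0,0],
    [0,0,-0.1,0,0,0],
    [0,0,-0.1,0,0,0]
  ]
}}

```text
time_s: 4.78
ee_pos: [0.4531, 0.0725, 0.1519]
tcp_rot: [0.001, -0.015, 1.0, 0.001]
contact_force: [-0.2, 0.2, -1.7]
gripper_width: 0.0133
grip_force: 50.5
```

```bash
python3 - <<'E'
from h import *
st=telemetry.read_state();p=camera("wrist");print(st["ee_pos"],st["tcp_rot"],st["contact_force"],st["torque"],st["gripper_width"])
a=camera("scene")
print(nets.tip_of(p,"post")[:3],nets.tip_of(p,"slot")[:2])
s=p["image"]
c=cv2.resize(a["image"][120:260,170:350],(400,311),interpolation=3)
im=np.zeros((420,800,3),np.uint8);im[:,:400]=s[:,80:480];im[:311,400:]=c;save("lift",im)
E
```

```text
[0.45307632 0.07246584 0.15193946] [ 1.36889197e-03 -1.52597828e-02  9.99882479e-01  5.41582515e-04] [-0.18238409  0.21281049 -1.73161921] [-0.01281105  0.01717939 -0.02402821] 0.013293453331409463
[{'at': [433.8, 129.8], 'score': 0.8}, {'at': [280.6, 235.9], 'score': 0.68}, {'at': [384.0, 196.3], 'score': 0.66}] [{'at': [61.4, 259.3], 'score': 0.6}]
```

View pics/lift.png

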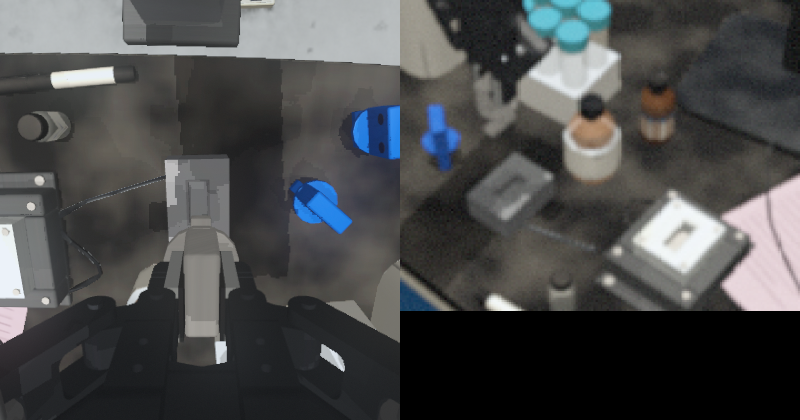

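```bash
python3 - <<'E'
from h import *
st=telemetry.read_state();p=camera("wrist");im=p["image"]
T=np.array(p["tool_from_camera"])
def tool(uv,z):
    n=cv2.undistortPoints(np.array([[uv]],float),np.array(p["mtx"]),np.array(p["D"]))[0,0]
    d=T[:3,:3]@[n[0],n[1],1]; o=T[:3,3]; return (o+d*(z-o[2])/d[2]).round(4)
g=cv2.cvtColor(im,cv2.COLOR_RGB2GRAY)
print(g[225:345,276:288].mean(1).round().astype(int).tolist())
print(g[300,255:310].tolist())
for r in(246,250,254,334,337,340):print(r,tool((282,r),-.027))
print(tool((280.6,235.9),.0357))
E
```

```text
[123, 101, 104, 120, 103, 103, 103, 103, 104, 105, 105, 105, 105, 105, 105, 105, 105, 105, 104, 104, 104, 104, 104, 105, 105, 105, 105, 106, 108, 117, 125, 131, 132, 133, 134, 135, 135, 135, 135, 135, 135, 135, 135, 135, 135, 135, 135, 135, 135, 135, 135, 135, 135, 135, 135, 135, 135, 135, 135, 135, 135, 135, 135, 135, 135, 135, 135, 135, 135, 135, 135, 135, 135, 135, 135, 135, 135, 135, 135, 134, 135, 134, 135, 135, 135, 134, 134, 134, 134, 134, 134, 134, 134, 134, 134, 134, 134, 134, 155, 158, 158, 158, 158, 158, 158, 158, 158, 158, 158, 157, 152, 136, 80, 66, 64, 65, 65, 65, 65, 65]
[40, 42, 42, 44, 47, 46, 46, 46, 38, 55, 123, 125, 130, 134, 136, 136, 137, 137, 137, 136, 136, 134, 134, 133, 134, 133, 134, 134, 135, 136, 136, 136, 136, 135, 136, 136, 136, 137, 136, 135, 133, 129, 126, 116, 51, 40, 47, 47, 47, 46, 44, 41, 41, 40, 42]
246 [ 0.0223  0.     -0.027 ]
250 [ 0.0207  0.0001 -0.027 ]
254 [ 0.0192  0.0001 -0.027 ]
334 [-0.0148  0.0001 -0.027 ]
337 [-0.0162  0.0001 -0.027 ]
340 [-0.0176  0.0001 -0.027 ]
[ 0.0036 -0.0006  0.0357]
```

The post is held upright, its bar centre about 1.5 mm off in tool x. Next I fly to a view of the mount.

{"method": "carry_out", "body": {
  "plan": [
    [-0.022,-0.173,-0.118,0,0,0],
    [-0.022,-0.173,-0.118,0,0,0],
    [-0.022,-0.173,-0.118,0,0,0],
    [-0.022,-0.173,-0.118,0,0,0],
    [-0.022,-0.173,-0.118,0,0,0],
    [-0.022,-0.173,-0.118,0,0,0],
    [-0.022,-0.173,-0.118,0,0,0],
    [-0.022,-0.173,-0.118,0,0,0]
  ]
}}

```text
time_s: 5.7
ee_pos: [0.4791, -0.0997, 0.2676]
tcp_rot: [-0.001, -0.015, 1.0, 0.0]
contact_force: [-0.8, 0.3, -2.6]
gripper_width: 0.0135
grip_force: 50.5
```

```bash
python3 - <<'E'
from h import *
st=telemetry.read_state();p=camera("wrist");print(st["ee_pos"],st["tcp_rot"],st["contact_force"],st["joint_pos"])
im=p["image"]
for d in nets.tip_of(p,"slot")[:2]: print(d,atz(p,d["at"],.048,st))
save("m1",cv2.resize(im[100:250,190:370],(720,600),interpolation=cv2.INTER_NEAREST))
np.savez("m1.npz",ee=st["ee_pos"],q=st["tcp_rot"],im=im)
E
```

```text
[ 0.47905258 -0.09966421  0.26763361] [-9.16212685e-04 -1.50026285e-02  9.99886989e-01  3.02164894e-04] [-0.77096033  0.30651339 -2.59215794] [-0.13063762  0.22024863  0.28437404  1.92528956 -0.07290212  1.00774395
  1.78710132]
{'at': [278.1, 201.3], 'score': 0.56} [ 0.501266   -0.10248387  0.048     ]
{'at': [280.5, 191.5], 'score': 0.27} [ 0.49024298 -0.10019063  0.048     ]
```

View pics/m1.png

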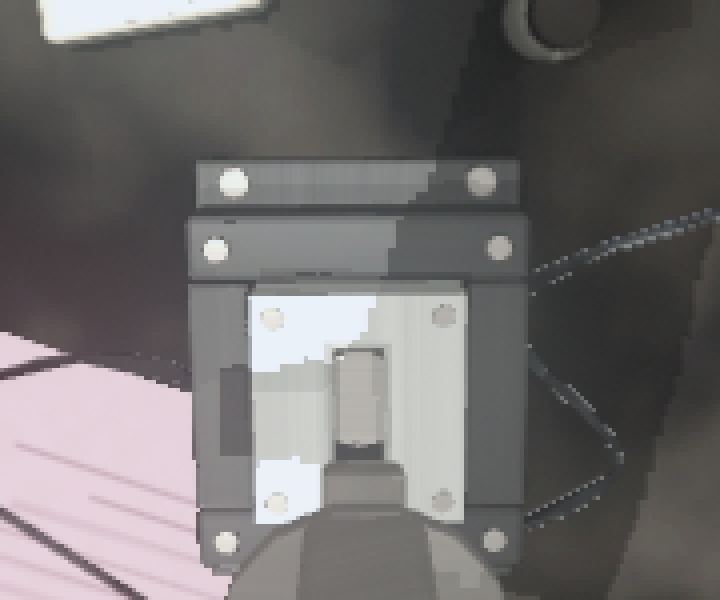

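```bash
python3 - <<'E'
from h import *
p=camera("wrist");f=np.load("m1.npz");st={"ee_pos":f["ee"],"tcp_rot":f["q"]}
def go(n,P,zs):
  for z in zs:
    w=np.array([atz(p,(190+x/4,100+y/4),z,st)[:2] for x,y in P]);a,b,c,d=w
    print(n,z,"c",w.mean(0).round(4),"len",np.round([np.linalg.norm(v) for v in(d-a,c-b,b-a,c-d)],4),"yaw",np.degrees(np.arctan2((d-a+c-b)[1],(d-a+c-b)[0])).round(1),"w",np.degrees([-np.arctan2(v[0],v[1]) for v in(b-a,c-d)]).round(1))
go("hscrew",[(216,250),(499,248),(494,540),(226,541)],[.034,.036])
go("iscrew",[(272,318),(443,316),(442,500),(276,502)],[.0415,.048,.0545])
go("ins",[(249,296),(466,294),(463,521),(256,523)],[.0415,.048,.0545])
go("slot",[(330,346),(390,346),(390,462),(334,462)],[.0415,.048,.0545])
print([ (round(atz(p,(190+x/4,100+y/4),.034,st)[0],4),round(atz(p,(190+x/4,100+y/4),.034,st)[1],4)) for x,y in((189,216),(527,214))])
E
```

```text
hscrew 0.034 c [ 0.5028 -0.1008] len [0.0849 0.0852 0.078  0.0783] yaw 2.2 w [2.2 2. ]
hscrew 0.036 c [ 0.5023 -0.1008] len [0.0845 0.0847 0.0776 0.0779] yaw 2.2 w [2.2 2. ]
iscrew 0.0415 c [ 0.5044 -0.1008] len [0.0529 0.0528 0.0468 0.0471] yaw 2.1 w [2.4 2.5]
iscrew 0.048 c [ 0.5028 -0.1008] len [0.0519 0.0519 0.046  0.0463] yaw 2.1 w [2.4 2.5]
iscrew 0.0545 c [ 0.5011 -0.1009] len [0.051  0.051  0.0451 0.0454] yaw 2.1 w [2.4 2.5]
ins 0.0415 c [ 0.5045 -0.1007] len [0.0652 0.0652 0.0591 0.059 ] yaw 2.2 w [2.3 2.3]
ins 0.048 c [ 0.5029 -0.1008] len [0.0641 0.064  0.0581 0.058 ] yaw 2.2 w [2.3 2.3]
ins 0.0545 c [ 0.5012 -0.1008] len [0.0629 0.0629 0.057  0.0569] yaw 2.2 w [2.3 2.3]
slot 0.0415 c [ 0.5026 -0.1001] len [0.0332 0.0332 0.0165 0.0158] yaw 2.7 w [1.7 1.7]
slot 0.048 c [ 0.501  -0.1001] len [0.0327 0.0326 0.0162 0.0155] yaw 2.7 w [1.7 1.7]
slot 0.0545 c [ 0.4994 -0.1002] len [0.0321 0.0321 0.0159 0.0152] yaw 2.7 w [1.7 1.7]
[(np.float64(0.4527), np.float64(-0.1488)), (np.float64(0.4493), np.float64(-0.0562))]
```

{"method": "carry_out", "body": {
  "plan": [
    [-0.0245,-0.001,0.035,0,0,-0.007],
    [-0.0245,-0.001,0.075,0,0,-0.007],
    [-0.0245,-0.001,0.11,0,0,-0.007],
    [-0.0245,-0.001,0.14,0,0,-0.007],
    [-0.0245,-0.001,0.16,0,0,-0.007],
    [-0.0245,-0.001,0.168,0,0,-0.007],
    [-0.0245,-0.001,0.168,0,0,-0.007],
    [-0.0245,-0.001,0.168,0,0,-0.007],
    [-0.0245,-0.001,0.168,0,0,-0.007]
  ]
}}

```text
time_s: 6.6
ee_pos: [0.5053, -0.1003, 0.102]
tcp_rot: [0.001, -0.019, 1.0, -0.0]
contact_force: [0.4, -0.0, -1.6]
gripper_width: 0.0129
grip_force: 50.5
```

```bash
python3 - <<'E'
from h import *
st=telemetry.read_state();print(st["ee_pos"],st["tcp_rot"],st["contact_force"],st["torque"],st["joint_pos"])
a=camera("scene");p=camera("wrist")
im=np.zeros((450,800,3),np.uint8)
im[:300,:400]=cv2.resize(a["image"][165:285,225:385],(400,300),interpolation=3)
im[:315,400:]=cv2.resize(p["image"][60:375,80:480],(400,315))
save("over",im)
E
```

```text
[ 0.50533937 -0.10034949  0.1019586 ] [ 1.19066561e-03 -1.88278911e-02  9.99822027e-01 -8.70623306e-05] [ 0.41298724 -0.00789695 -1.57459754] [-0.0643836   0.02810537  0.0293029 ] [-0.07130082  0.50711198  0.22776039  2.00002848 -0.18223042  0.65111813
  1.88233406]
```

View pics/over.png

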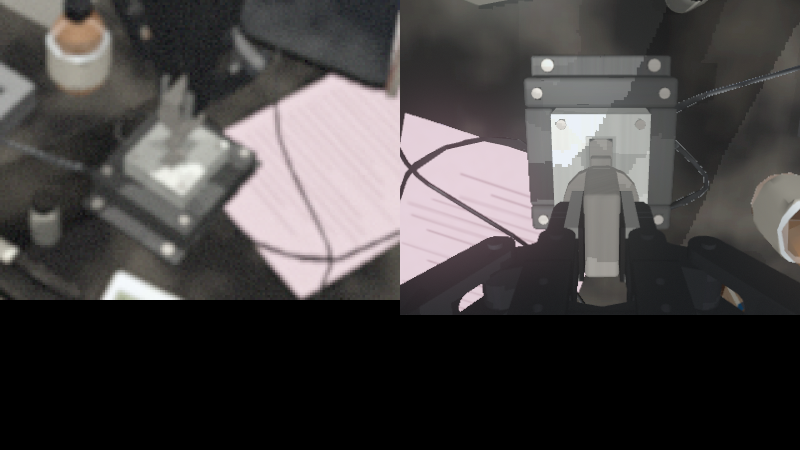

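```bash
python3 - <<'E'
from h import *
st=telemetry.read_state();p=camera("wrist")
o=lambda x,y:(x-320,y+60)
w=np.array([atz(p,o(*u),.034,st) for u in((537,93),(665,93),(658,219),(543,219))]);print(w.round(4),w.mean(0),st["ee_pos"])
# bar top edges in tool frame -> world at z=tcp+.027
g=cv2.cvtColor(p["image"],cv2.COLOR_RGB2GRAY)
print([(r,int(g[r,277:288].mean())) for r in range(185,345,1) if abs(int(g[r+1,277:288].mean())-int(g[r-1,277:288].mean()))>6])
for r in(254.5,336.5):print(atz(p,(282,r),st["ee_pos"][2]+.027,st))
# foot near end top edge rows
for r in(198,200,226):print(r,atz(p,(280,r),st["ee_pos"][2]-.0357+.007,st),atz(p,(280,r),st["ee_pos"][2]-.0357,st))
E
```

```text
[[ 0.4613 -0.1418  0.034 ]
 [ 0.4583 -0.0634  0.034 ]
 [ 0.5433 -0.0606  0.034 ]
 [ 0.5463 -0.1389  0.034 ]] [ 0.50230041 -0.10116188  0.034     ] [ 0.50533268 -0.10049347  0.10209379]
[(190, 189), (191, 178), (195, 178), (196, 167), (197, 162), (198, 150), (199, 132), (200, 157), (214, 143), (215, 130), (216, 117), (217, 118), (218, 127), (219, 139), (224, 140), (225, 129), (226, 113), (227, 115), (229, 114), (253, 113), (254, 121), (255, 128), (256, 134), (321, 133), (322, 154), (335, 151), (336, 134), (337, 79)]
[ 0.48624952 -0.10115034  0.12909379]
[ 0.52122308 -0.09979554  0.12909379]
198 [ 0.47865898 -0.10236556  0.07339379] [ 0.48035123 -0.10232882  0.06639379]
200 [ 0.47971761 -0.10232628  0.07339379] [ 0.48145335 -0.10228792  0.06639379]
226 [ 0.49380001 -0.10180398  0.07339379] [ 0.49611426 -0.10174416  0.06639379]
```

{"method": "carry_out", "body": {
  "plan": [
    [0.0014,-0.0006,0.004,0,0,0],
    [0.0014,-0.0006,0.008,0,0,0],
    [0.0014,-0.0006,0.012,0,0,0],
    [0.0014,-0.0006,0.014,0,0,0],
    [0.0014,-0.0006,0.015,0,0,0],
    [0.0014,-0.0006,0.015,0,0,0]
  ]
}}

```text
time_s: 7.25
ee_pos: [0.5025, -0.1011, 0.0852]
tcp_rot: [-0.0, -0.019, 1.0, 0.0]
contact_force: [0.1, 0.1, -1.1]
gripper_width: 0.0128
grip_force: 50.5
```

{"method": "carry_out", "body": {
  "plan": [
    [0,0,0.001,0,0,0],
    [0,0,0.002,0,0,0],
    [0,0,0.003,0,0,0],
    [0,0,0.003,0,0,0]
  ]
}}

```text
time_s: 7.58
ee_pos: [0.5027, -0.1011, 0.0825]
tcp_rot: [-0.0, -0.019, 1.0, 0.0]
contact_force: [-0.2, -0.2, -1.6]
gripper_width: 0.0132
grip_force: 50.5
```

{"method": "carry_out", "body": {
  "plan": [
    [-0.0008,0,0.001,0,0,0],
    [-0.0008,0,0.002,0,0,0],
    [-0.0008,0,0.003,0,0,0],
    [-0.0008,0,0.003,0,0,0]
  ]
}}

```text
time_s: 7.92
ee_pos: [0.5035, -0.1011, 0.0795]
tcp_rot: [-0.0, -0.019, 1.0, 0.0]
contact_force: [0.1, 1.0, -1.3]
gripper_width: 0.013
grip_force: 50.5
```

{"method": "carry_out", "body": {
  "plan": [
    [0,0,0.001,0,0,0],
    [0,0,0.002,0,0,0],
    [0,0,0.003,0,0,0],
    [0,0,0.003,0,0,0]
  ]
}}

```text
time_s: 8.25
ee_pos: [0.5035, -0.1011, 0.0765]
tcp_rot: [-0.0, -0.019, 1.0, 0.0]
contact_force: [-0.3, 0.1, -1.3]
gripper_width: 0.013
grip_force: 50.5
```

{"method": "carry_out", "body": {
  "plan": [
    [0,0,0.001,0,0,0],
    [0,0,0.002,0,0,0],
    [0,0,0.002,0,0,0]
  ]
}}

```text
time_s: 8.5
ee_pos: [0.5035, -0.1011, 0.0745]
tcp_rot: [-0.0, -0.019, 1.0, 0.0]
contact_force: [-0.2, -0.1, -1.4]
gripper_width: 0.0131
grip_force: 50.5
```

{"method": "carry_out", "body": {
  "plan": [
    [0,0,0.001,0,0,0],
    [0,0,0.002,0,0,0],
    [0,0,0.002,0,0,0]
  ]
}}

```text
time_s: 8.75
ee_pos: [0.5035, -0.1011, 0.0725]
tcp_rot: [-0.0, -0.019, 1.0, 0.0]
contact_force: [0.1, -0.2, -0.6]
gripper_width: 0.0131
grip_force: 50.5
```

{"method": "carry_out", "body": {
  "plan": [
    [0,0,0.001,0,0,0],
    [0,0,0.002,0,0,0],
    [0,0,0.002,0,0,0]
  ]
}}

```text
time_s: 9.0
ee_pos: [0.5038, -0.1011, 0.0708]
tcp_rot: [0.0, -0.019, 1.0, 0.0]
contact_force: [-1.4, 0.1, 3.7]
gripper_width: 0.0132
grip_force: 51.2
```

{"method": "carry_out", "body": {
  "plan": [
    [0,0,0.001,0,0,0],
    [0,0,0.001,0,0,0],
    [0,0,0.001,0,0,0]
  ]
}}

```text
time_s: 9.25
ee_pos: [0.5038, -0.1011, 0.0699]
tcp_rot: [0.0, -0.019, 1.0, 0.0]
contact_force: [-1.9, 1.0, 5.2]
gripper_width: 0.0127
grip_force: 51.4
```

{"method": "carry_out", "body": {
  "plan": [
    [0,0,0.001,0,0,0],
    [0,0,0.001,0,0,0],
    [0,0,0.001,0,0,0]
  ]
}}

```text
time_s: 9.5
ee_pos: [0.5038, -0.1011, 0.0689]
tcp_rot: [0.0, -0.019, 1.0, 0.0]
contact_force: [-2.5, 1.6, 5.2]
gripper_width: 0.0134
grip_force: 51.6
```

{"method": "carry_out", "body": {
  "plan": [
    [0,0,0.001,0,0,0],
    [0,0,0.001,0,0,0],
    [0,0,0.001,0,0,0]
  ]
}}

```text
time_s: 9.75
ee_pos: [0.5038, -0.1011, 0.068]
tcp_rot: [0.0, -0.019, 1.0, 0.0]
contact_force: [-1.3, 0.5, 6.7]
gripper_width: 0.0131
grip_force: 51.8
```

```bash
python3 - <<'E'
from h import *
F=[]
for i in range(8):
    camera("top"); s=telemetry.read_state(); F.append(np.r_[s["contact_force"],s["ee_pos"]])
print(np.mean(F,0).round(4),np.std(F,0).round(4),s["torque"])
E
```

```text
[-1.8978  0.314   7.1885  0.5038 -0.1012  0.0681] [0.4293 0.449  0.5468 0.     0.     0.    ] [ 0.1021348   0.43939257 -0.0095683 ]
```

{"method": "carry_out", "body": {
  "plan": [
    [0,0,0.001,0,0,0],
    [0,0,0.0015,0,0,0],
    [0,0,0.0015,0,0,0]
  ]
}}

```text
time_s: 10.4
ee_pos: [0.5039, -0.1011, 0.0666]
tcp_rot: [0.0, -0.019, 1.0, 0.0]
contact_force: [-2.7, 1.2, 9.6]
gripper_width: 0.0131
grip_force: 52.1
```

```bash
cat > f.py <<'E'
from h import *
F=[]
for i in range(8):
    camera("top"); s=telemetry.read_state(); F.append(np.r_[s["contact_force"],s["ee_pos"]])
print(np.mean(F,0).round(4),s["torque"],s["tcp_rot"],s["joint_pos"][6])
E
python3 f.py
```

```text
[-2.1181  0.472   9.5354  0.5038 -0.1012  0.0667] [ 0.07012073  0.5783301  -0.04575203] [ 2.97605512e-04 -1.85302232e-02  9.99828256e-01  4.08072297e-05] 1.9016512980702438
```

{"method": "carry_out", "body": {
  "plan": [
    [0.0005,0,0,0,0,0],
    [0.0005,-0.0002,0,0,0,0.12],
    [0.0005,-0.0004,0,0,0,0.24],
    [0.0006,-0.0005,0,0,0,0.36],
    [0.0007,-0.0007,0,0,0,0.48],
    [0.0007,-0.0007,0,0,0,0.48]
  ]
}}

```text
time_s: 11.3
ee_pos: [0.5043, -0.1021, 0.067]
tcp_rot: [0.001, 0.223, 0.975, -0.0]
contact_force: [1.0, -0.1, 9.1]
gripper_width: 0.0131
grip_force: 52.0
```

```bash
python3 f.py
```

```text
[-0.2877 -0.0132  8.9619  0.5043 -0.1022  0.067 ] [ 0.0458117   0.13082776 -0.05011502] [1.37887859e-03 2.19719087e-01 9.75562203e-01 1.00609418e-04] 1.5378582588932361
```

{"method": "carry_out", "body": {
  "plan": [
    [0.0002,-0.0001,0.0003,0,0,0.12],
    [0.0003,-0.0002,0.0004,0,0,0.24],
    [0.0005,-0.0004,0.0004,0,0,0.36],
    [0.0006,-0.0005,0.0004,0,0,0.48],
    [0.0008,-0.0006,0.0004,0,0,0.6],
    [0.0009,-0.0008,0.0004,0,0,0.72],
    [0.0011,-0.0009,0.0004,0,0,0.84],
    [0.0012,-0.0011,0.0004,0,0,0.96],
    [0.0014,-0.0012,0.0004,0,0,1.08],
    [0.0014,-0.0012,0.0004,0,0,1.09]
  ]
}}

```text
time_s: 12.53
ee_pos: [0.5028, -0.1028, 0.0666]
tcp_rot: [0.002, 0.696, 0.718, 0.001]
contact_force: [0.0, 0.3, 10.6]
gripper_width: 0.0131
grip_force: 52.1
```

```bash
python3 f.py
```

```text
[-0.2134 -0.2391  9.4062  0.5028 -0.1028  0.0667] [ 0.02177809 -0.0277975  -0.09381067] [0.00138008 0.69359482 0.7203635  0.0008605 ] 0.7088491226906132
```

{"method": "carry_out", "body": {
  "plan": [
    [0,0,-0.001,0,0,0],
    [0,0,-0.002,0,0,0],
    [0,0,-0.003,0,0,0],
    [0,0,-0.003,0,0,0]
  ]
}}

```text
time_s: 13.27
ee_pos: [0.5027, -0.1028, 0.0695]
tcp_rot: [0.001, 0.694, 0.72, 0.001]
contact_force: [0.9, -0.5, 5.1]
gripper_width: 0.0134
grip_force: 51.4
```

{"method": "carry_out", "body": {
  "plan": [
    [0,0,-0.0007,0,0,0],
    [0,0,-0.0007,0,0,0],
    [0,0,-0.0007,0,0,0]
  ]
}}

```text
time_s: 13.52
ee_pos: [0.5026, -0.1027, 0.07]
tcp_rot: [0.001, 0.694, 0.72, 0.001]
contact_force: [2.9, -0.7, 6.2]
gripper_width: 0.0131
grip_force: 51.3
```

```bash
python3 f.py
```

```text
[ 3.1629 -0.8633  5.1145  0.5019 -0.1025  0.0697] [-0.19154622 -0.84548362  0.02261088] [2.80178559e-04 6.93558661e-01 7.20400089e-01 1.29349243e-04] 0.70431111199591
```

```bash
python3 f.py; python3 - <<'E'
from h import *
a=camera("scene");p=camera("wrist")
im=np.zeros((450,800,3),np.uint8)
im[:300,:400]=cv2.resize(a["image"][165:285,225:385],(400,300),interpolation=3)
im[:420,400:]=p["image"][:,80:480]
save("up",im); s=telemetry.read_state();print(s["time_s"],s["ee_pos"],s["contact_force"])
E
```

```text
[ 3.6649 -1.1652  5.1051  0.5015 -0.1025  0.0696] [-0.20280172 -0.90929523 -0.02479736] [3.10573064e-04 6.93575489e-01 7.20383875e-01 1.30745820e-04] 0.7043004594052139
14.4167 [ 0.50145464 -0.10246876  0.06956212] [ 3.27057061 -0.22322595  5.00855307]
```

View pics/up.png

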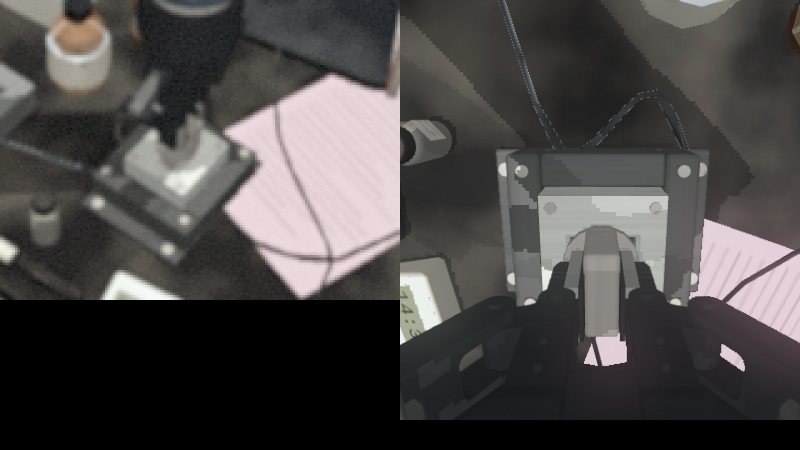

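{"method": "carry_out", "body": {
  "plan": [
    [0,0,0,0,0,0],
    [0,0,0,0,0,0],
    [0,0,0,0,0,0],
    [0,0,0,0,0,0],
    [0,0,0,0,0,0],
    [0,0,0,0,0,0]
  ],
  "hand": 0
}}

```text
time_s: 14.92
ee_pos: [0.5007, -0.1022, 0.0692]
tcp_rot: [-0.0, 0.694, 0.72, -0.0]
contact_force: [-0.1, 1.2, -0.3]
gripper_width: 0.0429
grip_force: 0.0
```

```bash
python3 f.py
```

```text
[-0.1853 -0.0332 -0.1492  0.5011 -0.1023  0.0694] [-0.0443905  -0.02842394  0.01542932] [-1.40765693e-05  6.93526257e-01  7.20431350e-01  1.78797277e-05] 0.7043126264375456
```

Released with no contact force. Retract straight up and check.

{"method": "carry_out", "body": {
  "plan": [
    [0,0,-0.01,0,0,0],
    [0,0,-0.03,0,0,0],
    [0,0,-0.06,0,0,0],
    [0,0,-0.1,0,0,0],
    [0,0,-0.14,0,0,0],
    [0,0,-0.14,0,0,0],
    [0,0,-0.14,0,0,0]
  ]
}}

```text
time_s: 15.9
ee_pos: [0.5026, -0.1025, 0.2121]
tcp_rot: [0.002, 0.694, 0.72, 0.002]
contact_force: [-0.5, 1.0, -0.3]
gripper_width: 0.0425
grip_force: 0.0
```

```bash
python3 - <<'E'
from h import *
st=telemetry.read_state();p=camera("wrist");a=camera("scene");print(st["ee_pos"],st["contact_force"])
for d in nets.tip_of(p,"post")[:2]:print(d,atz(p,d["at"],.033,st))
im=np.zeros((420,800,3),np.uint8)
im[:300,:400]=cv2.resize(a["image"][165:285,225:385],(400,300),interpolation=3)
im[:,400:]=p["image"][:,80:480]
save("end",im)
E
```

```text
[ 0.5026275  -0.10253327  0.21207435] [-0.4521501   0.99181731 -0.29798039]
{'at': [278.1, 184.7], 'score': 0.71} [ 0.50051246 -0.09842816  0.033     ]
{'at': [281.0, 182.8], 'score': 0.71} [ 0.50321726 -0.09647614  0.033     ]
```

View pics/end.png

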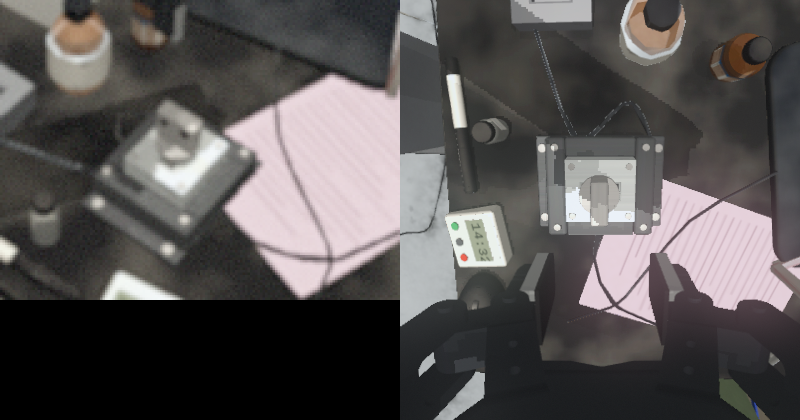

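The post stands upright and crosswise in the insert (bar at pixel 599,200, insert centre about 600,190), and the bystanders are where they were. I am handing in.

```bash
python3 -c "
from rig import order;print(order.close_job())"
```

```text
the job is handed in; nothing more can be done
None
```

The job is handed in: the final picture shows the steel post upright and crosswise in the mount, released and clear of the gripper. The highest force I read while pressing was about 11 N, and no bystander was moved; the hand-in call returned no verdict.

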